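# Index the mitre jig's arm one hole towards the offcut

## Robot

A 6-joint arm with a two-finger parallel gripper is mounted at the origin on the work surface. World frame = base frame: x ahead of the robot, y to its left, z up, the work surface at z = 0. Lengths are in m, angles in degrees, forces in N, time in s.
With the tool pointing down it reaches from about 0.35 to 0.975 m from the base axis. Payload 7.1 kg.
Tool frame: the origin (TCP) lies midway between the tips of the shut fingers; the grasp point (between the pads) lies 19 mm behind it (pinch_z is the distance from the TCP to the grasp point, in m); z points along the fingers, y is the line along which they close (so a half turn about z gives the same grasp; the last joint's range is limited). The gripper opens to 88 mm and grips with 3 to 60 N. Pads are 20 mm wide; open, the fingers measure 115 mm over their backs; the gripper's body (75 mm by 178 mm) begins 61 mm behind the grasp point.
Start: joints at [67.38, 24.242, 93.386, -0, 62.372, -1.089], TCP at [0.229, 0.581, 0.223] pointing down, gripper open.
Joint ranges: [-172.04, 172.04], [-51.8, 120.97], [4.93, 147.93], [-75.15, 255.16], [6.16, 154.13], [-145.62, 145.62]. Speed limits (degrees/s): [136.94, 136.94, 172.46, 180, 180, 180].

## Interface

Orientations are given as [roll, pitch, yaw] about the fixed x, y, z axes, in that order (R = Rz(yaw) Ry(pitch) Rx(roll)).
In Python, from rig import * gives the robot as it stands.
- The arm moves only by the shell command python3 -m creep 'ROWS' [FORCE]. ROWS is JSON, one flat list of numbers, 7 for each row, row after row: the gripper's target within -1 to 1 (shut at 1, half-way at 0, fully open at -1), then the shift along the tool's x, y, z in units of 40 mm (1.0 is 40 mm), then the turn, a rotation vector about the tool's x, y, z in units of 6 degrees (1.0 is 6 degrees). A call has 1 to 8 rows; each row shifts and turns the commanded pose from where the row before left it, along the tool's axes as they then stand; what a row does not reach is not made up. A row lasts 1/10 s, in which the tool goes at most 50 mm and 8.59 degrees, less where a joint would pass 70% of its speed; a pose out of reach is approached as far as the arm can. A call is refused whole if a number of a shift passes 1 or a number of a turn 1, either way. A call with a gripper value outside its range is refused whole. The fingers move at their own pace and stop on an object; FORCE is the grip in N (left out, the last holds). Time passes only in rows, so rows that do not move let the fingers close. It gives the time, the measured TCP pose, the force, the opening and the grip force at its end, in the units of the state.
- observe(): the state, without advancing time (a new reading comes with each control period).
- snapshot(name): name is "scene" or "top"; returns the picture (420x560x3 uint8, blue, green, red); there is no depth.
- calibration(name): a dict with "fx", "fy", "cx", "cy" (pixels), "R" (3x3) and "t" (3): a world point X has camera coordinates R X + t. Camera axes: x right, y down, z forward; pixel columns grow to the right and rows downward; lengths in m; the calibration is good to about 2 mm. A picture is of the moment at which its call begins. calibration takes no time and is no camera call.
- close_job(): hands the job in; it is judged then, once.
The state is a dict: "t": time; "joints": joint angles; "joint_vel": joint speeds; "joint_efforts": joint torques, N m; "eef_pos": TCP position; "orientation": TCP orientation; "force": force on the tool from outside, world axes, zero at the start; "moment": the same for the moment, N m; "opening": finger opening in m; "finger_force": force on a finger pad.
Only numpy, scipy, OpenCV 4.12 (cv2) and the standard library are available. Lean on these libraries where they do the work, as an engineer would, in place of code of your own. Each camera call takes 0.05 s, during which the arm holds its last target. There are 200 camera calls.

## Task

Set the mitre jig for the next cut: hook the fingertips under the pull ring of the spring index pin, lift the pin out of its hole, swing the ring end of the arm one hole towards the side where the timber offcut lies beside the jig, never farther than that, and let the pin drop fully home in that hole. Only hook and push the ring, gently and without pinching it, leave everything else where it is, and finish clear of the jig.

Things in the scene. Friction and masses are not known exactly. Their poses are not given: they have to be found in the camera images.
- jig: Mitre jig fixed to the bench: aluminium plate 260 x 220 mm, top 30 mm above the bench, on a plywood base 280 x 240 mm. Origin on the arm's pivot axis at bench height; z up, x from the row of holes to the pivot (from left to right seen from the robot, up to 40 degrees aslant), y at right angles, mostly away from the robot. The plate spans x -205 to +55 mm, y +-110 mm, the base 10 mm more all round.
- middle_hole (a point): Middle one of five 15 mm holes, at the plate's top, 160 mm from the pivot towards jig -x, under the arm at the start. The others lie on the arc about the pivot, two each side, 18 degrees (0.314 rad, 50 mm) apart. Axes as the jig's.
- swing_arm (a joint): Angle of the flat steel arm (40 mm wide, top 41 mm above the bench) about its upright pivot, rad: 0 = ring end at the middle hole (as at the start), growing as the ring end swings to jig +y (away from the robot). Holes at -0.628, -0.314, 0, 0.314, 0.628. Pin down: +-0.01 play. Pin up: turns with light friction (about 1 N at the ring) and stays where left.
- index_pin (a joint): Lift of the 12 mm round-tipped spring pin, m: 0 = fully down in its hole, 0.012 = clear of the plate, 0.028 = upper stop. It stands in the arm 160 mm from the pivot, moves straight up with the ring on top. Pushing it up takes about 4.5 N at first, 8 N at the stop. Let go between holes it rides on the plate and drops into a hole it reaches.
- ring (a point): Centre of the opening of the steel pull ring fixed on the pin (it neither turns nor folds): 56 mm inside, 72 mm outside, bar 8 mm; 116 mm above the bench, 142 mm from the pivot axis. It faces along the arm, its top leans 35 degrees from upright towards the pivot: a finger slanting down towards the pivot passes through from the arm's free end (the robot's left). Axes: x along the arm to the pivot, z up.
- pivot (a point): Point on the arm's pivot axis, 33 mm above the bench; the bolt head there is 61 mm high. Axes turn with the arm: x from the ring end to the pivot, z up. Beyond the pivot a wooden fence (115 x 22 mm, top 91 mm above the bench) is fixed to the arm. Between ring and pivot the space above the arm is free. Under the ring stands the pin's housing, 26 mm thick, 75 mm high.
- offcut: Bare timber offcut, 120 x 45 x 45 mm high, loose on the bench beside the jig, on its far or its near side (seen from the robot), 175 to 205 mm from the jig's x axis; it shows the side to swing to. Origin at the centre of its underside.
- screw_tub: white plastic box with a grey lid, 106 x 81 x 53 mm high; loose. It stands on the opposite side of the jig from the offcut. (bystander; origin at its underside)
- tape_measure: yellow tape measure, 42 x 36 x 30 mm high, standing on the jig's plate beside the pivot (bystander; origin at its underside)
- screwdriver: screwdriver lying on the bench (bystander; origin at its underside)
- glue: glue bottle, 56 mm across, about 150 mm high, standing on the bench to the left of the jig (bystander; origin at its underside)
- pencil_pot: white pot of pencils, 80 mm across, 155 mm high with its pencils, right of the jig (bystander; origin at its underside)
- drill: cordless drill standing upright on its battery, 210 mm high (bystander; origin at its underside)
- hammer: hammer lying on the bench (bystander; origin at its underside)
Things that resemble listed ones, but are neither listed nor needed, are in the scene too. What is shaped like the offcut but black or turquoise is not meant.

How it is judged (in metres and radians):
On the way, in this order (a step that is already met when the one before it is completed fails the run):
1. the pin is lifted clear of the plate (over 12.5 mm) with the arm still at the middle hole (value of joint index_pin above 0.0125 m and value of joint swing_arm between -0.06 and 0.06 rad), for 0.02 s.
2. the arm's ring end has swung towards the offcut by more than half a step (((y of offcut in the frame of jig above 0 m and value of joint swing_arm above 0.18 rad) or (y of offcut in the frame of jig below 0 m and value of joint swing_arm below -0.18 rad))), for 0.02 s.
At the end, for the whole second after the job is handed in: The arm rests at the next hole on the offcut's side (0.314 rad from the middle, within 0.025 rad) with the pin down in it (less than 3 mm up) (((y of offcut in the frame of jig above 0 m and value of joint swing_arm between 0.289 and 0.339 rad) or (y of offcut in the frame of jig below 0 m and value of joint swing_arm between -0.339 and -0.289 rad)) and value of joint index_pin below 0.003 m and velocity of joint swing_arm between -0.05 and 0.05 rad/s); the robot touches nothing.
It fails at once if the arm swings past the next hole, on either side (more than one and a half steps from the middle) (value of joint swing_arm above 0.47 rad or value of joint swing_arm below -0.47 rad).
It fails at once if the pin and its ring are pinched or forced (more than 35 N from the fingers) (contact force between the fingers and index_pin above 35 N).
It fails at once if a bystander (the offcut, tub, tape measure, bottle, pot, drill or a tool) is shifted, lifted or tipped (more than 20 mm) (distance of any of screw_tub, offcut, tape_measure, screwdriver, glue, pencil_pot, drill, hammer from where it was at the start of the episode above 0.02 m).
It also fails if it takes over 50 s, if anything falls off the work surface, if the arm or the gripper's body presses on something with over 40 N, if the wrist force passes 120 N, or if a joint passes its speed limit or range.

## Working session

There is one attempt and no reset: what is moved stays moved. The work goes in short steps, Python scripts to look and compute and a shell command to move; the robot and the scene stay as the last step left them, time stands still between calls to the robot, and variables do not carry over. Pictures are saved under pics/ and viewed, at most 10 in all, crops included, and the job is handed in when it is done.

```bash
mkdir -p pics; python3 - <<'E'
from rig import *
import cv2
for n in("scene","top"):
    cv2.imwrite(f"pics/{n}0.png",snapshot(n)); c=calibration(n); print(n,c)
print(observe())
E
```

```text
scene {'fx': 529.1257336992768, 'fy': 529.1257336992768, 'cx': 278.3663530552651, 'cy': 202.26665270058746, 'R': array([[ 0.19450659,  0.98084089, -0.01087856],
       [ 0.7993842 , -0.16493038, -0.57773945],
       [-0.56846468,  0.10367798, -0.81614875]]), 't': array([-0.13122486, -0.43834533,  2.33574078])}
top {'fx': 505.60160465853494, 'fy': 505.60160465853494, 'cx': 283.63799399969616, 'cy': 213.54556731309555, 'R': array([[-1.82060460e-02, -9.99834093e-01,  5.71552366e-04],
       [-9.79050220e-01,  1.77116341e-02, -2.02847145e-01],
       [ 2.02803368e-01, -4.25262293e-03, -9.79210248e-01]]), 't': array([0.02301715, 0.60087207, 1.4128724 ])}
{'t': 0.1, 'joints': array([ 6.73811216e+01,  2.42767655e+01,  9.34243174e+01,  6.89223256e-04,
        6.23723731e+01, -1.08715405e+00]), 'joint_vel': array([ 0.02985229, -0.03274981, -0.05196259,  0.0406128 ,  0.11591554,
       -0.02673778]), 'joint_efforts': array([ 5.54003745e-04, -5.45609021e+01, -2.74325395e+01,  6.45158929e-02,
        1.88664836e-02, -2.45821940e-05]), 'eef_pos': array([0.22916202, 0.58096538, 0.22203402]), 'orientation': array([-1.79926569e+02, -2.00381803e-03,  1.58467954e+02]), 'force': array([ 0.98762548, -0.00190931,  1.28786201]), 'moment': array([-0.01540678,  0.00501142, -0.01084131]), 'finger_force': 0.0, 'opening': 0.0876944673265583}
```

View pics/scene0.png

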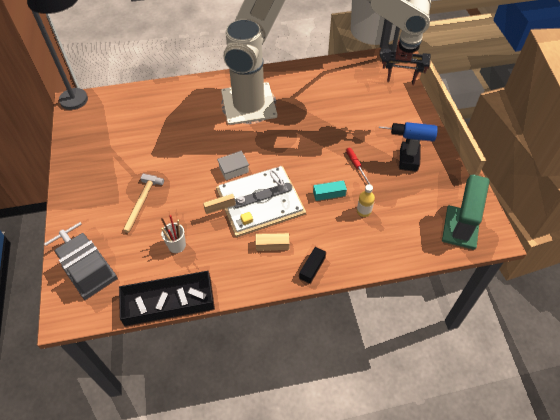

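View pics/top0.png

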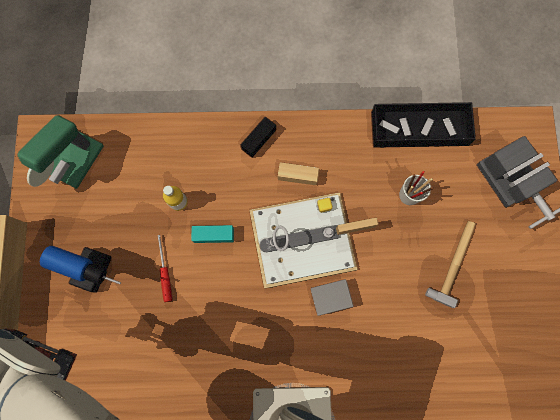

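The scene picture shows three offcut-shaped blocks. In the top view, the bare timber one is at (298,172), beyond the jig. The turquoise one at (212,233) and the black one at (259,137) are the decoys. The grey-lidded tub at (333,297) is on the near side, which agrees, so the swing is to the far side (+). I'll confirm this in an enlarged crop and locate the jig there too.

```bash
python3 - <<'E'
import cv2
i=cv2.imread("pics/top0.png")[155:325,230:390]
cv2.imwrite("pics/c1.png",cv2.resize(i,None,fx=3.5,fy=3.5,interpolation=cv2.INTER_CUBIC))
i=cv2.imread("pics/scene0.png")[145:260,195:325]
cv2.imwrite("pics/c2.png",cv2.resize(i,None,fx=5,fy=5,interpolation=cv2.INTER_CUBIC))
E
```

```text
(no output)
```

View pics/c1.png

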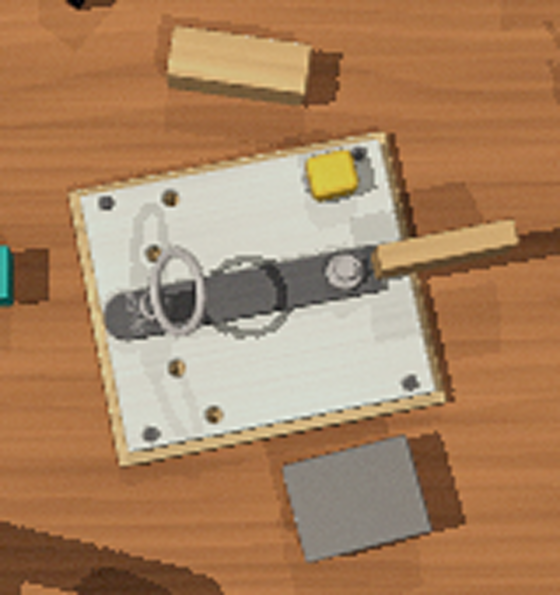

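View pics/c2.png

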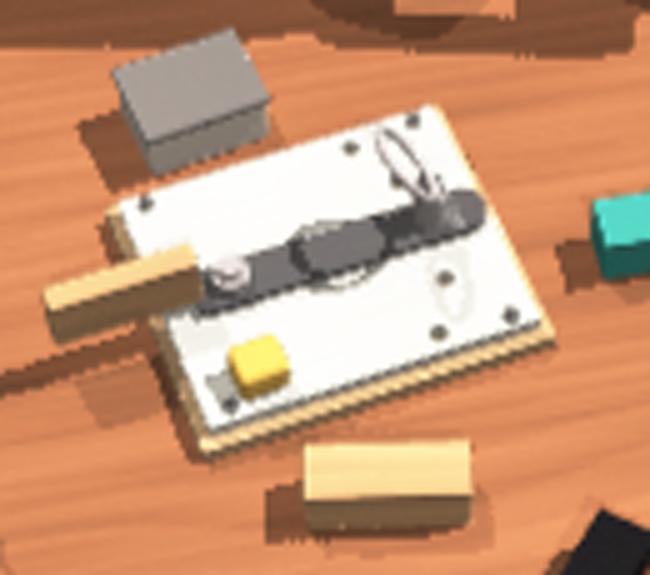

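The crops confirm it: the timber offcut is at c1 (240,65), beyond the plate, and the tub is opposite at (357,500). In c1 the holes are at (170,198), (153,253), (177,367) and (213,413), the bolt is at (345,268) and the ring is at (177,290). Next I fit the jig pose.

```bash
cat > h.py <<'E'
from rig import *
import numpy as np
from scipy.spatial.transform import Rotation as Ro
def proj(n,X):
    c=calibration(n);p=c["R"]@X+c["t"];return np.array([c["fx"]*p[0]/p[2]+c["cx"],c["fy"]*p[1]/p[2]+c["cy"]])
E
python3 - <<'E'
from h import *
from scipy.optimize import least_squares
S=.314159
hole=lambda a:np.array([-.16*np.cos(a),.16*np.sin(a),.03])
P=[hole(2*S),hole(S),hole(-S),hole(-2*S),np.array([0,0,.061])]
T=np.array([(170,198),(153,253),(177,367),(213,413),(345,267)])
C=np.array([(438,332),(445,278),(398,182),(350,148),(230,270)])
T=(T+.5)/3.5-.5+[230,155]; C=(C+.5)/5-.5+[195,145]
def W(q,p): return Ro.from_euler('z',q[2]).apply(p)+[q[0],q[1],0]
def f(q,s="both"): return np.concatenate([proj("top",W(q,p))-t for p,t in zip(P,T)]+[proj("scene",W(q,p))-t for p,t in zip(P,C)])
r=least_squares(f,[.5,-.1,-1.57]);q=r.x;print(q,np.degrees(q[2]));print(r.fun.reshape(-1,2).round(1))
for n,p in dict(ring=[-.142,0,.116],pin=[-.16,0,.03]).items():
    w=W(q,np.array(p));print(n,w,(proj("top",w)+.5-[230,155])*3.5,(proj("scene",w)+.5-[195,145])*5)
np.save("q.npy",q)
E
```

```text
[ 0.54754006 -0.11628122 -1.38730921] -79.48696269631805
[[-0.1 -0.4]
 [ 0.3 -0.2]
 [ 0.1 -0.2]
 [ 0.5  0.1]
 [ 0.1  0. ]
 [ 0.5 -0. ]
 [ 0.2 -0.1]
 [ 0.  -0.2]
 [ 0.  -0.1]
 [ 0.2 -0.8]]
ring [0.52163084 0.02333508 0.116     ] [177.2093691  291.11386995] [408.27325118 163.5085982 ]
pin [0.51834658 0.04103293 0.03      ] [156.87290561 311.31337787] [431.79160969 225.87931324]
```

```bash
cat >> h.py <<'E'
q=np.load("q.npy"); S=.314159
def jw(p): return Ro.from_euler('z',q[2]).apply(p)+[q[0],q[1],0]
def tgt(th=35,sgn=1,head=None):
    h=q[2]-S/2 if head is None else np.radians(head)
    z=np.array([np.cos(h)*np.cos(np.radians(th)),np.sin(h)*np.cos(np.radians(th)),-np.sin(np.radians(th))])
    y=sgn*np.array([-np.sin(h),np.cos(h),0]); return Ro.from_matrix(np.c_[np.cross(y,z),y,z])
def cur():
    o=observe();return np.array(o["eef_pos"]),Ro.from_euler('xyz',o["orientation"],degrees=True),o
def need(p,R=None):
    c,Q,o=cur()
    print("pos",c.round(4),"ori",np.round(o["orientation"],1),"j",np.round(o["joints"],1),"F",np.round(o["force"],1),"t",o["t"])
    print("shift units",(Q.inv().apply(p-c)/.04).round(3))
    if R is not None: print("turn units",(np.degrees((Q.inv()*R).as_rotvec())/6).round(2))
E
python3 - <<'E'
from h import *
for s in(1,-1): need(np.array([.42,.30,.35]),tgt(35,s))
ring=jw([-.142,0,.116]); z=tgt().as_matrix()[:,2]
print("ring",ring,"d",z,"pre",ring-.06*z,"in",ring+.04*z)
# bystander positions
for n,u,v,h in(("glue",175,188,.15),("drill",90,260,.1)):
    c=calibration("top");d=c["R"].T@np.array([(u-c["cx"])/c["fx"],(v-c["cy"])/c["fy"],1]);o=-c["R"].T@c["t"];print(n,o+d*(h-o[2])/d[2])
E
```

```text
pos [0.2292 0.581  0.222 ] ori [-179.9   -0.   158.5] j [67.4 24.3 93.4  0.  62.4 -1.1] F [ 1.  -0.   1.3] t 0.1
shift units [-7.016 -4.787 -3.193]
turn units [ 5.33 -8.06 10.25]
pos [0.2292 0.581  0.222 ] ori [-179.9   -0.   158.5] j [67.4 24.3 93.4  0.  62.4 -1.1] F [ 1.  -0.   1.3] t 0.1
shift units [-7.016 -4.787 -3.193]
turn units [  8.93   5.9  -17.17]
ring [0.52163084 0.02333508 0.116     ] d [ 0.02162934 -0.81886644 -0.57357644] pre [0.52033308 0.07246707 0.15041459] in [ 0.52249602 -0.00941957  0.09305694]
glue [0.66046633 0.31164779 0.15      ]
drill [0.47088737 0.55387235 0.1       ]
```

```bash
python3 -m creep '[1,0,0,-0.9,0,0,0, 1,-0.85,-0.6,-0.4,0,0,0, 1,-0.85,-0.6,-0.4,0,0,0, 1,-0.85,-0.6,-0.4,0,0,0, 1,-0.85,-0.6,-0.4,0,0,0, 1,-0.85,-0.6,-0.3,0,0,0, 1,-0.85,-0.6,-0.3,0,0,0, 1,-0.85,-0.6,-0.1,0,0,0]' 10
python3 -m creep '[1,0,0,0,0.45,-0.67,0.85, 1,0,0,0,0.45,-0.67,0.85, 1,0,0,0,0.45,-0.67,0.85, 1,0,0,0,0.45,-0.67,0.85, 1,0,0,0,0.45,-0.67,0.85, 1,0,0,0,0.45,-0.67,0.85]'
python3 -c "
from h import *
need(np.array([.52,.14,.25]),tgt())"
```

```text
t: 0.9
eef_pos: [0.39, 0.3365, 0.3518]
orientation: [179.9, 0.0, 158.5]
force: [1.3, 0.7, 0.2]
opening: 0.0272
finger_force: 0.0
t: 1.5
eef_pos: [0.3888, 0.3378, 0.3508]
orientation: [-170.3, 27.3, 129.4]
force: [0.2, -0.4, 0.2]
opening: 0.0003
finger_force: 0.0
pos [0.3888 0.3378 0.3508] ori [-170.3   27.3  129.4] j [ 53.5  16.   93.1 -23.5  88.4  20.8] F [ 0.2 -0.4  0.2] t 1.5
shift units [-4.086  0.242  4.98 ]
turn units [ 2.64 -4.    5.13]
```

```bash
python3 -m creep '[1,0,0,0,0.44,-0.67,0.85, 1,0,0,0,0.44,-0.67,0.85, 1,0,0,0,0.44,-0.67,0.85, 1,0,0,0,0.44,-0.67,0.85, 1,0,0,0,0.44,-0.67,0.85, 1,0,0,0,0.44,-0.67,0.85]'
python3 -c "
from h import *
need(np.array([.52,.14,.25]),tgt())"
```

```text
t: 2.1
eef_pos: [0.3888, 0.338, 0.3503]
orientation: [-179.8, 55.2, 91.8]
force: [0.4, 0.2, 0.1]
opening: 0.0006
finger_force: 0.0
pos [0.3888 0.338  0.3503] ori [-179.8   55.2   91.8] j [ 56.2  31.3  82.6 -30.9 112.5  54.9] F [0.4 0.2 0.1] t 2.1
shift units [-0.824  3.141  5.569]
turn units [0.01 0.03 0.03]
```

```bash
python3 -m creep '[1,-0.12,0.45,0.8,0,0,0, 1,-0.12,0.45,0.8,0,0,0, 1,-0.12,0.45,0.8,0,0,0, 1,-0.12,0.45,0.8,0,0,0, 1,-0.12,0.45,0.8,0,0,0, 1,-0.12,0.45,0.8,0,0,0, 1,-0.1,0.44,0.77,0,0,0, 1,0,0,0,0,0,0]'
python3 -c "
from h import *
z=tgt().as_matrix()[:,2]
need(jw([-.142,0,.116])-.05*z,tgt())"
```

```text
t: 2.9
eef_pos: [0.5207, 0.1371, 0.2474]
orientation: [-179.3, 55.1, 92.2]
force: [-0.9, 0.4, 0.0]
opening: 0.001
finger_force: 0.0
pos [0.5207 0.1371 0.2474] ori [-179.3   55.1   92.2] j [ 36.2  33.4  94.3 -42.3  91.2  49. ] F [-0.9  0.4  0. ] t 2.9
shift units [ 1.066 -0.038  2.962]
turn units [-0.02  0.02  0.06]
```

```bash
python3 -m creep '[1,0.3,0,0.8,0,0,0, 1,0.4,0,0.8,0,0,0, 1,0.36,0,0.8,0,0,0, 1,0,0,0.55,0,0,0, 1,0,0,0,0,0,0]'
python3 - <<'E'
from h import *
import cv2
z=tgt().as_matrix()[:,2]
need(jw([-.142,0,.116])+.04*z,tgt())
a=cv2.resize(snapshot("top")[195:275,230:330],None,fx=4,fy=4,interpolation=2)
b=cv2.resize(snapshot("scene")[130:210,245:345],None,fx=4,fy=4,interpolation=2)
cv2.imwrite("pics/p1.png",np.hstack([a,b]))
E
```

```text
t: 3.4
eef_pos: [0.5209, 0.0667, 0.1454]
orientation: [-179.2, 55.1, 92.4]
force: [0.1, 0.0, -0.6]
opening: 0.0008
finger_force: 0.0
pos [0.5209 0.0667 0.1454] ori [-179.2   55.1   92.4] j [ 30.8  39.6 101.1 -46.7  79.2  55.2] F [ 0.1  0.  -0.6] t 3.4
shift units [-0.016 -0.007  2.31 ]
turn units [-0.01  0.02  0.08]
```

View pics/p1.png

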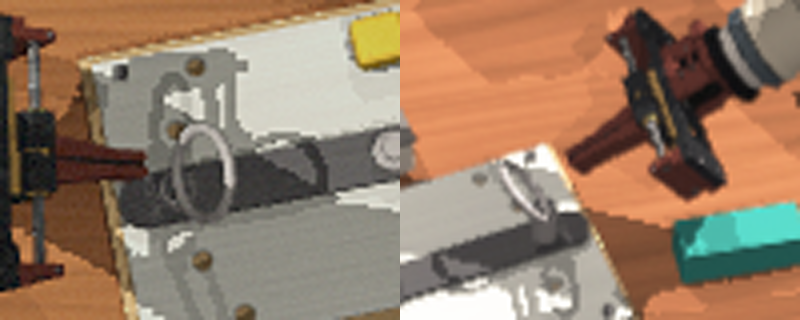

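The shut fingertips, at (148,163) in the left view, line up with the ring opening at (203,172), and nothing else is near. I go in.

```bash
python3 -m creep '[1,0,0,0.5,0,0,0, 1,0,0,0.5,0,0,0, 1,0,0,0.45,0,0,0, 1,0,0,0.45,0,0,0, 1,0,0,0.4,0,0,0, 1,0,0,0,0,0,0]'
python3 - <<'E'
from h import *
import cv2
c,Q,o=cur(); need(c+[0,0,.01])
a=cv2.resize(snapshot("top")[195:275,230:330],None,fx=4,fy=4,interpolation=2)
b=cv2.resize(snapshot("scene")[130:210,245:345],None,fx=4,fy=4,interpolation=2)
cv2.imwrite("pics/p2.png",np.hstack([a,b]))
E
```

```text
t: 4.1
eef_pos: [0.5239, -0.0087, 0.0932]
orientation: [-179.4, 55.0, 92.2]
force: [-0.4, -0.4, 0.2]
opening: 0.0005
finger_force: 0.0
pos [ 0.5239 -0.0087  0.0932] ori [-179.4   55.    92.2] j [ 24.1  43.  105.4 -53.   71.2  58.9] F [-0.4 -0.4  0.2] t 4.1
shift units [-0.205 -0.001 -0.143]
```

View pics/p2.png

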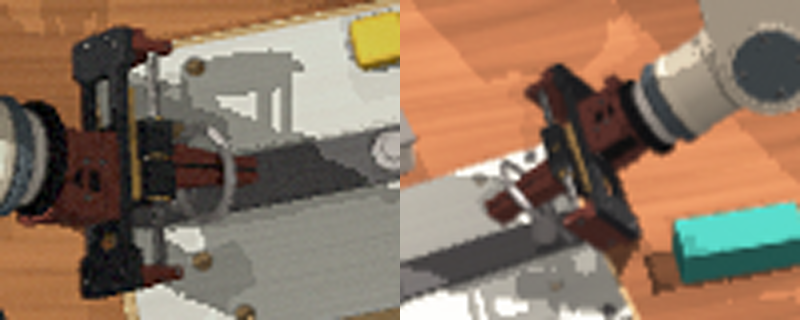

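The fingers are through the ring, with the tip at (255,168) on the left beyond the ring's bar, and there is no contact force. I lift in small steps and watch Fz.

```bash
for k in 1; do python3 -m creep '[1,-0.1,0,-0.07,0,0,0, 1,-0.1,0,-0.07,0,0,0, 1,0,0,0,0,0,0]'; done
python3 -m creep '[1,-0.05,0,-0.035,0,0,0, 1,-0.05,0,-0.035,0,0,0, 1,0,0,0,0,0,0]'
python3 -m creep '[1,-0.05,0,-0.035,0,0,0, 1,-0.05,0,-0.035,0,0,0, 1,0,0,0,0,0,0]'
```

```text
t: 4.5
eef_pos: [0.5254, -0.0065, 0.1049]
orientation: [-179.8, 55.0, 92.0]
force: [-0.3, -1.1, -0.5]
opening: 0.0005
finger_force: 0.0
t: 4.8
eef_pos: [0.5249, -0.007, 0.1091]
orientation: [-179.7, 55.0, 92.1]
force: [-0.5, 0.9, 0.6]
opening: 0.0005
finger_force: 0.0
t: 5.1
eef_pos: [0.5245, -0.007, 0.1132]
orientation: [-179.6, 54.9, 92.1]
force: [0.4, 2.0, -5.0]
opening: 0.0005
finger_force: 1.9
```

```bash
python3 -m creep '[1,-0.1,0,-0.07,0,0,0, 1,-0.1,0,-0.07,0,0,0, 1,0,0,0,0,0,0]'
python3 -m creep '[1,-0.08,0,-0.055,0,0,0, 1,-0.08,0,-0.055,0,0,0, 1,0,0,0,0,0,0]'
python3 - <<'E'
from h import *
import cv2
c,Q,o=cur(); need(c+[0,0,.01])
a=cv2.resize(snapshot("top")[195:275,230:330],None,fx=4,fy=4,interpolation=2)
b=cv2.resize(snapshot("scene")[130:210,245:345],None,fx=4,fy=4,interpolation=2)
cv2.imwrite("pics/p3.png",np.hstack([a,b]))
E
```

```text
t: 5.4
eef_pos: [0.5249, -0.007, 0.1238]
orientation: [-179.7, 55.0, 92.1]
force: [-0.5, 0.6, -5.2]
opening: 0.0005
finger_force: 2.6
t: 5.7
eef_pos: [0.525, -0.007, 0.1315]
orientation: [-179.7, 55.0, 92.1]
force: [-1.1, 1.5, -6.8]
opening: 0.0003
finger_force: 3.0
pos [ 0.525  -0.007   0.1315] ori [-179.7   55.    92.1] j [ 24.3  39.1 105.5 -52.1  73.4  55.8] F [-1.1  1.5 -6.8] t 5.7
shift units [-0.205 -0.001 -0.144]
```

View pics/p3.png

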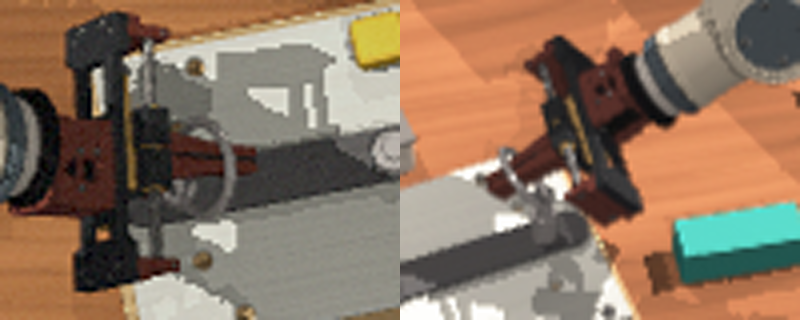

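Fz has risen to −6.8 N, which matches about 18 mm of lift, and the ring is visibly raised (bar at (510,155) on the right). Next I work out the swing chord.

```bash
python3 - <<'E'
from h import *
c,Q,o=cur()
J=Ro.from_euler('z',q[2])
cj=J.inv().apply(c-[q[0],q[1],0]); print("tcp in jig",cj)
z=J.inv().apply(Q.as_matrix()[:,2])
for s in(-.03,-.035,-.04): print("finger axis point in jig",cj+z*s)
for a in(.15,.28,.314):
    d=J.apply([.124*(1-np.cos(a)),.124*np.sin(a),0]); print(a,d,(Q.inv().apply(d)/.04).round(3))
E
```

```text
tcp in jig [-0.11148847 -0.00231743  0.13113996]
finger axis point in jig [-0.13576303  0.00145524  0.14835951]
finger axis point in jig [-0.13980879  0.00208402  0.15122943]
finger axis point in jig [-0.14385455  0.0027128   0.15409936]
0.15 [0.01847332 0.00201202 0.        ] [ 0.019  0.463 -0.03 ]
0.28 [0.03457397 0.00150447 0.        ] [ 0.003  0.865 -0.01 ]
0.314 [0.03876264 0.00102695 0.        ] [-0.006  0.969  0.002]
```

```bash
python3 -m creep '[1,0,0.06,-0.005,0,0,0, 1,0,0.06,-0.005,0,0,0, 1,0,0.06,-0.005,0,0,0, 1,0,0.06,-0.005,0,0,0, 1,0,0.06,-0.005,0,0,0, 1,0,0.06,-0.005,0,0,0, 1,0,0.06,0,0,0,0]'
python3 -m creep '[1,0,0.06,0,0,0,0, 1,0,0.06,0,0,0,0, 1,0,0.06,0,0,0,0, 1,0,0.06,0,0,0,0, 1,0,0.06,0,0,0,0, 1,0,0.06,0,0,0,0, 1,0,0,0,0,0,0]'
python3 - <<'E'
from h import *
import cv2
c,Q,o=cur(); need(c+[0,0,.01])
a=cv2.resize(snapshot("top")[195:275,230:330],None,fx=4,fy=4,interpolation=2)
b=cv2.resize(snapshot("scene")[130:210,245:345],None,fx=4,fy=4,interpolation=2)
cv2.imwrite("pics/p4.png",np.hstack([a,b]))
E
```

```text
t: 6.5
eef_pos: [0.5417, -0.0058, 0.1317]
orientation: [-179.6, 55.0, 92.1]
force: [-1.1, 0.1, -6.9]
opening: 0.0008
finger_force: 2.6
t: 7.2
eef_pos: [0.5567, -0.005, 0.1317]
orientation: [-179.7, 55.0, 92.1]
force: [0.5, 1.4, -6.6]
opening: 0.0004
finger_force: 3.0
pos [ 0.5567 -0.005   0.1317] ori [-179.7   55.    92.1] j [ 23.2  40.6 101.6 -52.3  74.4  53.5] F [ 0.5  1.4 -6.6] t 7.2
shift units [-0.205 -0.001 -0.143]
```

View pics/p4.png

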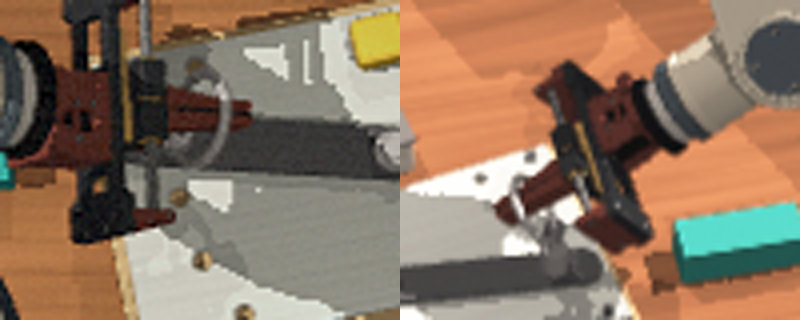

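The arm has clearly followed: in the right crop its free end is now at about (603,262), and in the left crop its lower edge runs from (225,173) to (375,178). I estimate the angle from these.

```bash
python3 - <<'E'
from h import *
for a in(.2,.24,.28,.314):
    A=lambda r,s,z:jw([-r*np.cos(a)+s*np.sin(a)*1, r*np.sin(a)+s*np.cos(a),z])
    T=lambda p:((proj("top",p)+.5-[230,195])*4).round(0)
    C=lambda p:((proj("scene",p)+.5-[245,130])*4+[400,0]).round(0)
    print(a,"low edge top",T(A(.10,-.02,.041)),T(A(.04,-.02,.041)),"up",T(A(.10,.02,.041)),T(A(.04,.02,.041)),"hous scene",C(A(.16,0,.075)),"ringc top",T(A(.142,0,.134)),"scene edges r=.1",C(A(.10,-.02,.041)),C(A(.10,.02,.041)),"r=.17+",C(A(.18,0,.041)))
E
```

```text
0.2 low edge top [257. 178.] [339. 177.] up [256. 124.] [338. 124.] hous scene [555. 238.] ringc top [198. 128.] scene edges r=.1 [488. 253.] [496. 286.] r=.17+ [576. 257.]
0.24 low edge top [256. 172.] [338. 175.] up [258. 118.] [339. 121.] hous scene [556. 244.] ringc top [198. 120.] scene edges r=.1 [490. 256.] [495. 290.] r=.17+ [577. 263.]
0.28 low edge top [255. 167.] [337. 173.] up [259. 113.] [340. 119.] hous scene [557. 249.] ringc top [199. 112.] scene edges r=.1 [491. 259.] [495. 294.] r=.17+ [578. 269.]
0.314 low edge top [254. 162.] [336. 171.] up [260. 109.] [341. 118.] hous scene [557. 254.] ringc top [200. 105.] scene edges r=.1 [492. 262.] [494. 297.] r=.17+ [579. 274.]
```

Angle about 0.235 rad. Next: 7 mm more across, then lower about 7 mm so the pin rides lightly and I can feel for the hole.

```bash
python3 -m creep '[1,0,0.045,0,0,0,0, 1,0,0.045,0,0,0,0, 1,0,0.045,0,0,0,0, 1,0,0.045,0,0,0,0, 1,0,0,0,0,0,0]'
python3 - <<'E'
from h import *
import cv2
c,Q,o=cur(); need(c-[0,0,.01])
a=cv2.resize(snapshot("top")[195:275,230:330],None,fx=4,fy=4,interpolation=2)
b=cv2.resize(snapshot("scene")[130:210,245:345],None,fx=4,fy=4,interpolation=2)
cv2.imwrite("pics/p5.png",np.hstack([a,b]))
E
```

```text
t: 7.8
eef_pos: [0.5636, -0.005, 0.1317]
orientation: [-179.7, 55.0, 92.1]
force: [-0.1, 0.7, -6.3]
opening: 0.0002
finger_force: 2.8
pos [ 0.5636 -0.005   0.1317] ori [-179.7   55.    92.1] j [ 23.   40.9 100.7 -52.3  74.6  52.9] F [-0.1  0.7 -6.3] t 7.8
shift units [0.205 0.001 0.143]
```

View pics/p5.png

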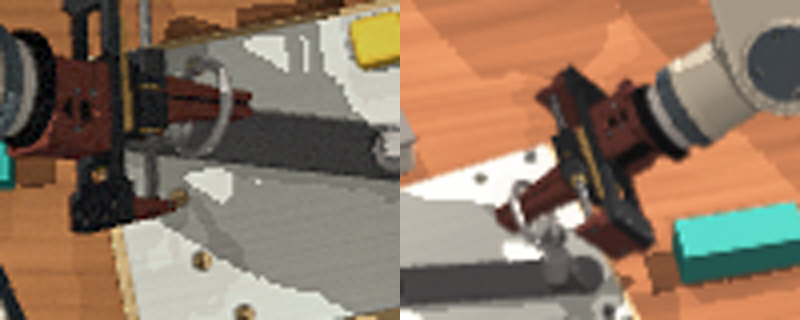

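The lower edge now passes (256,167), so the angle is about 0.275. I move 3 mm more, then lower 8 mm.

```bash
python3 -m creep '[1,0,0.04,0,0,0,0, 1,0,0.035,0,0,0,0, 1,0.08,0,0.057,0,0,0, 1,0.08,0,0.057,0,0,0, 1,0,0,0,0,0,0]'
python3 -m creep '[1,0.03,0,0.021,0,0,0, 1,0,0,0,0,0,0]'
```

```text
t: 8.4
eef_pos: [0.5663, -0.0049, 0.1233]
orientation: [-179.6, 55.0, 92.2]
force: [1.2, 1.0, -5.8]
opening: 0.0006
finger_force: 2.6
t: 8.6
eef_pos: [0.5663, -0.0049, 0.1222]
orientation: [-179.6, 55.0, 92.1]
force: [1.5, 1.0, -5.2]
opening: 0.0005
finger_force: 2.5
```

```bash
python3 -m creep '[1,0.05,0,0.036,0,0,0, 1,0,0,0,0,0,0]'
python3 -m creep '[1,0.05,0,0.036,0,0,0, 1,0,0,0,0,0,0]'
python3 -m creep '[1,0.05,0,0.036,0,0,0, 1,0,0,0,0,0,0]'
```

```text
t: 8.8
eef_pos: [0.5662, -0.005, 0.1197]
orientation: [-179.6, 55.0, 92.1]
force: [1.3, 0.6, -4.9]
opening: 0.0004
finger_force: 2.5
t: 9.0
eef_pos: [0.5662, -0.005, 0.1172]
orientation: [-179.6, 55.0, 92.1]
force: [1.0, 0.9, -4.6]
opening: 0.0003
finger_force: 2.4
t: 9.2
eef_pos: [0.5661, -0.005, 0.1147]
orientation: [-179.6, 55.0, 92.2]
force: [0.7, 2.3, -3.7]
opening: 0.0007
finger_force: 2.4
```

The ring is still carried this low, so the pin is sinking into the hole. I lower to free the fingers.

```bash
python3 -m creep '[1,0.06,0,0.042,0,0,0, 1,0.06,0,0.042,0,0,0, 1,0.06,0,0.042,0,0,0, 1,0.06,0,0.042,0,0,0, 1,0,0,0,0,0,0]'
python3 - <<'E'
from h import *
z=tgt(35,1,np.degrees(q[2]-S)).as_matrix()[:,2]
a=S; p=jw([-.142*np.cos(a),.142*np.sin(a),.116])
need(p+.04*tgt().as_matrix()[:,2],tgt())
E
```

```text
t: 9.7
eef_pos: [0.5659, -0.0052, 0.1029]
orientation: [-179.6, 55.0, 92.2]
force: [-0.5, -0.1, 0.4]
opening: 0.0006
finger_force: 0.0
pos [ 0.5659 -0.0052  0.1029] ori [-179.6   55.    92.2] j [ 22.9  43.8 100.3 -53.   73.1  54.9] F [-0.5 -0.1  0.4] t 9.7
shift units [0.158 0.024 0.204]
turn units [0.02 0.   0.06]
```

```bash
python3 -m creep '[1,0.13,0.02,0,0,0,0, 1,0,0,-0.3,0,0,0, 1,0,0,-0.4,0,0,0, 1,0,0,-0.4,0,0,0, 1,0,0,-0.5,0,0,0, 1,0,0,-0.6,0,0,0, 1,0,0,-0.7,0,0,0, 1,0,0,0,0,0,0]'
python3 -m creep '[1,-0.3,-0.3,-0.9,0,0,0, 1,-0.3,-0.3,-0.9,0,0,0, 1,-0.3,-0.3,-0.9,0,0,0, 1,-0.3,-0.3,-0.8,0,0,0, 1,0,0,0,0,0,0]'
python3 - <<'E'
from h import *
import cv2
a=cv2.resize(snapshot("top")[190:280,230:330],None,fx=4,fy=4,interpolation=2)
b=cv2.resize(snapshot("scene")[130:220,235:335],None,fx=4,fy=4,interpolation=2)
cv2.imwrite("pics/p6.png",np.hstack([a,b]))
J=S
for a in(.25,.28,.314,.345):
    A=lambda r,s,z:jw([-r*np.cos(a)+s*np.sin(a), r*np.sin(a)+s*np.cos(a),z])
    T=lambda p:((proj("top",p)+.5-[230,190])*4).round(0)
    C=lambda p:((proj("scene",p)+.5-[235,130])*4+[400,0]).round(0)
    print(a,"low",T(A(.10,-.02,.041)),"up",T(A(.10,.02,.041)),"end",T(A(.16,0,.041)),"ring",T(A(.142,0,.116)),C(A(.142,0,.116)),"lift10",C(A(.142,0,.126)),"ring top outer",T(A(.1214,0,.1455)),C(A(.1214,0,.1455)))
E
```

```text
t: 10.5
eef_pos: [0.5656, 0.0971, 0.1683]
orientation: [179.9, 54.8, 91.9]
force: [0.6, 0.2, -0.3]
opening: 0.0007
finger_force: 0.0
t: 11.0
eef_pos: [0.5139, 0.1814, 0.2888]
orientation: [179.9, 54.8, 91.9]
force: [0.3, 0.7, 0.5]
opening: -0.0001
finger_force: 0.0
0.25 low [255. 191.] up [258. 137.] end [175. 160.] ring [199. 143.] [576. 220.] lift10 [576. 214.] ring top outer [228. 136.] [553. 203.]
0.28 low [255. 187.] up [259. 133.] end [176. 154.] ring [199. 137.] [577. 224.] lift10 [577. 217.] ring top outer [229. 131.] [554. 206.]
0.314 low [254. 182.] up [260. 129.] end [176. 146.] ring [200. 130.] [577. 228.] lift10 [577. 222.] ring top outer [229. 125.] [554. 210.]
0.345 low [254. 178.] up [262. 125.] end [177. 140.] ring [201. 124.] [578. 232.] lift10 [577. 226.] ring top outer [230. 120.] [554. 213.]
```

View pics/p6.png

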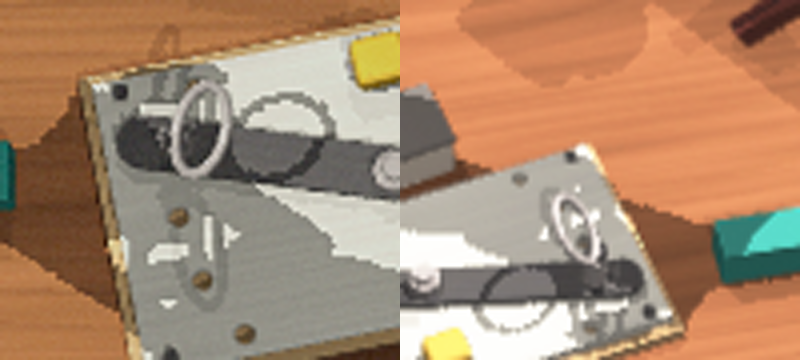

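The ring is centred at (201,130) in the top crop and (576,229) in the scene crop. The prediction for 0.314 rad with the pin fully down is (200,130) and (577,228). The robot is clear, so I hand the job in.

```bash
python3 -c "
from rig import *
print(close_job())"
```

```text
the job is handed in; nothing more can be done
None
```

The job is handed in: the arm is set one hole towards the timber offcut (far side, about +0.314 rad) with the pin fully down and the robot clear, as judged from the final camera pictures; no verdict came back.

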